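# Hook a dust filter under its lip and click it down

### The job

Refit the loose dust filter on the low white air unit: pick it up by its rib, and with its far edge held up slide its thin tongue all the way under the fixed lip until it meets the end stop, then swing the far edge down and press it home until the metal catch snaps over it. The filter must finish lying flat in its bay, caught at both ends and let go of; never push hard on the unit (stay under 20 N), and leave the bottle, jar and tray standing where they are.

Things in the scene. Friction and masses are not known exactly. Their poses are not given: they have to be found in the camera images.
- grip (a point): Grip point of the loose filter: middle of its upright rib, 36 mm above the underside. Rib 12 mm thick (x), 60 mm long (y), rising from 12 to 46 mm above the underside over the body's middle. Filter axes: -x to the tongue, +x to the plain far edge, z up out of its top. It starts flat on the bench.
- filter: The loose filter: white plastic frame with grey pleated media, 0.17 to 0.34 kg, body 116 (x) x 90 (y) x 12 mm thick. Origin: middle of its underside, below the rib; axes as grip. The frame bar of its far end, x = 46 to 58 mm, may be pressed on from above.
- tongue (a point): Tip of the filter's tongue, a blade 80 mm wide (y), 5 mm thick, level with the underside, sticking 18 mm out of the body's -x end. The point is at mid width and thickness: 76 mm along -x from the rib's middle, 2.5 mm above the underside. Filter axes.
- far_edge (a point): Middle of the filter's plain far top edge, opposite the tongue: 58 mm along +x from the rib's middle, 12 mm above the underside. Filter axes.
- bay (a point): Point on the fixed case: nominal middle of the bay floor, 74 mm above the bench; axes as unit. The bay is an open grey cradle on adjustable feet, set up to 10 mm off nominal either way along x and 7 mm up or down, different each time, not measured: find floor and ends by touch or sight. It is level and rigid. Bay side walls: inner faces at y = +-49.5 mm, tops 12 mm above its floor.
- lip (a point): Point on the case: nominal middle of the retaining lip's edge, at its underside, 53 mm along -x of the bay point and 10 mm above the bay floor. The lip is 7 mm thick, spans the bay and reaches 14 mm to -x as far as the end stop (x = -67 mm from the bay point). It is off nominal with the cradle. The tongue goes fully under it at tilts up to about 15 degrees.
- catch_nose (a point): Point on the case: nominal tip of the steel catch's rounded nose, 64 mm along +x of the bay point, 16 mm above the bay floor (nose underside 12.3 mm). Above it a sloped lead-in, 36 mm wide, rises to 26 mm at x = 71. Below: the far sill, inner face x = 69, top 10 mm. All off nominal with the cradle. With the tongue home the far edge meets the lead-in at 8 to 10 degrees of tilt.
- catch (a joint): The sprung catch: 0 m when in (free or snapped over the filter), up to 0.008 m when pushed back to +x by the filter's edge. Spring 1 N at rest plus 0.4 N per mm. Pressing the far edge down past it takes about 3 to 10 N; then the filter bottoms on the rigid bay floor, its top 12 mm above the floor.
- unit: The fixed low white air unit with a blue band: case 250 (x) x 160 (y) x 62 mm, grey cradle and steel catch on top. Origin at the centre of its underside on the bench. x along its length: the lip is at the -x end, roughly towards the robot, the catch at the +x end; z up.
- reagent: Bystander: amber bottle, 60 mm across, 130 mm tall, origin at its underside.
- jar: Bystander: clear jar with black lid, 64 mm across, 75 mm tall, origin at its underside.
- crucible_tray: Bystander: divided aluminium tray 110 x 150 x 30 mm, origin at its underside.
Things that resemble listed ones, but are neither listed nor needed, are in the scene too. Several things look just like the filter: the one meant starts farthest from the robot's base.

How it is judged:
On the way:
1. the tongue is down in the lip end of the bay while the far edge is still up (tilt over 0.08 rad) (x of tongue in the frame of bay between -0.08 and -0.053 m and z of tongue in the frame of bay between -0.008 and 0.016 m and angle between the z axis of grip and the z axis of bay, either way round above 0.08 rad), for 0.1 s.
At the end, for the whole second after the job is handed in: The filter is at rest, flat in the bay: level to 0.035 rad, in line to 0.09 rad, tongue tip under the lip (x -80 to -51 mm, y within 8 mm, z under 11 mm from the bay point), far top edge 3.5 to 20.5 mm above the bay point, catch within 1.5 mm of rest (x of tongue in the frame of bay between -0.08 and -0.051 m and y of tongue in the frame of bay between -0.008 and 0.008 m and z of tongue in the frame of bay below 0.011 m and z of far_edge in the frame of bay between 0.0035 and 0.0205 m and angle between the z axis of grip and the z axis of bay, either way round below 0.035 rad and angle between the x axis of grip and the x axis of bay, either way round below 0.09 rad and value of joint catch below 0.0015 m and linear speed of filter below 0.01 m/s); the robot touches nothing.
It fails at once if the filter is pushed against the unit with more than 20 N (contact force between filter and unit above 20 N).
It fails at once if the robot pushes on the unit with more than 20 N (contact force between any of the arm, the fingers and unit above 20 N).
It fails at once if the bottle is moved more than 20 mm or tipped (distance of reagent from where it was at the start of the episode above 0.02 m or angle between reagent's own z axis and vertical above 0.3 rad).
It fails at once if the jar is moved more than 20 mm or tipped (distance of jar from where it was at the start of the episode above 0.02 m or angle between jar's own z axis and vertical above 0.3 rad).
It fails at once if the tray is moved more than 20 mm or tipped (distance of crucible_tray from where it was at the start of the episode above 0.02 m or angle between crucible_tray's own z axis and vertical above 0.3 rad).
It also fails if it takes over 58 s, if anything falls off the work surface, if the arm or the gripper's body presses on something with over 40 N, if the wrist force passes 120 N, or if a joint passes its speed limit or range.

### The arm

A 6-joint arm with a two-finger parallel gripper is mounted at the origin on the work surface. World frame = base frame: x ahead of the robot, y to its left, z up, the work surface at z = 0. Lengths are in m, angles in rad, forces in N, time in s.
With the tool pointing down it reaches from about 0.4 to 0.825 m from the base axis. Payload 7 kg.
Tool frame: the origin (TCP) lies midway between the tips of the shut fingers; the grasp point (between the pads) lies hold_point_z behind it (hold_point_z is the distance from the TCP to the grasp point, in m); z points along the fingers, y is the line along which they close (so a half turn about z gives the same grasp; the last joint's range is limited). The gripper opens to 88 mm and grips with 3 to 60 N. Pads are 19 mm wide; open, the fingers measure 130 mm over their backs; the gripper's body (78 mm by 193 mm) begins 47 mm behind the grasp point.
Start: joints at [1.451, 0.359, 0.012, 0, -1.224, -0.288], TCP at [0.268, 0.62, 0.227] pointing down, gripper open.
Joint ranges: [-3.07, 3.07], [-1.43, 2.12], [-1.02, 1.25], [-3.03, 1.67], [-3.05, -0], [-3.03, 3.03]. Speed limits (rad/s): [2.39, 2.39, 3.01, 3.14, 3.14, 3.14].

### API

Orientations are given as [roll, pitch, yaw] about the fixed x, y, z axes, in that order (R = Rz(yaw) Ry(pitch) Rx(roll)).
In Python, from station import * gives the robot as it stands.
- The arm moves only by the tool apply_moves, never from a script. Its argument "steps" is a list of rows, each an object with "translation": the shift along the world's x, y, z scaled (see below), a list of three; "rotation": the turn, a rotation vector about the world's x, y, z scaled (see below), a list of three. A call has exactly 10 rows; each row is the pose to reach, as a shift and turn from the pose commanded when the call began; what a row does not reach only later rows make up. The controller multiplies each number of a shift by 250 mm and each number of a turn by 30 degrees. A row lasts 1/12 s, in which the tool goes at most 41.7 mm and 7.16 degrees, less where a joint would pass 70% of its speed; a pose out of reach is approached as far as the arm can. A call with a number of a shift or a turn outside -1 to 1 is refused whole. A call with a gripper value outside its range is refused whole. "jaw" is the closure, from -1 (fully open) to 1 (shut), so that 0 is half open, set as the call begins (left out, the last holds). The fingers move at their own pace and stop on an object; "newtons" is the grip in N (left out, the last holds). Time passes only in rows, so rows that repeat a pose let the fingers close, or fill a call up. It gives the time, the measured TCP pose, the force, the opening and the grip force at its end, in the units of the state.
- get_state(): the state, without advancing time (a new reading comes with each control period).
- grab_frame(name): name is "side" or "top"; returns the picture (384x512x3 uint8, blue, green, red); there is no depth.
- camera_model(name): a dict with "fx", "fy", "cx", "cy" (pixels), "xyz" and "rotation" of the camera in the world. Camera axes: x right, y down, z forward; pixel columns grow to the right and rows downward; lengths in m; the calibration is good to about 2 mm. A picture is of the moment at which its call begins. camera_model takes no time and is no camera call.
- job_done(): hands the job in; it is judged then, once.
The state is a dict: "t": time; "q": joint angles; "qd": joint speeds; "joint_efforts": joint torques, N m; "eef_pos": TCP position; "ee_rot": TCP orientation; "force": force on the tool from outside, world axes, zero at the start; "moment": the same for the moment, N m; "width": finger opening in m; "gripper_force": force on a finger pad.
Only numpy, scipy, OpenCV 4.12 (cv2) and the standard library are available. Lean on these libraries where they do the work, as an engineer would, in place of code of your own. Each camera call takes 0.05 s, during which the arm holds its last target. There are 200 camera calls.

## Working session

There is one attempt and no reset: what is moved stays moved. The work goes in short steps, Python scripts to look and compute and a tool call to move; the robot and the scene stay as the last step left them, time stands still between calls to the robot, and variables do not carry over. Pictures are saved under pics/ and viewed, at most 10 in all, crops included, and the job is handed in when it is done.

Besides the shell and the picture viewer there is one more tool, called after "Emit:" by a JSON object that holds its "op" and its "data", one argument or row to a line. apply_moves: Moves the arm, as the interface text tells. Shifts and turns lie within -1 to 1; 1 stands for 250 mm of shift or 30 degrees of turn. Its arguments: {"type":"object","properties":{"steps":{"type":"array"},"jaw":{"type":"number"},"newtons":{"type":"number"}},"required":["steps"]}

```bash
mkdir -p pics; ls; python3 - <<'E'
from station import *
import cv2
s=get_state();print({k:s[k] for k in('t','eef_pos','ee_rot','force','width')}, s.get('hold_point_z'))
try: print(hold_point_z)
except Exception as e: print(e)
for n in('side','top'):
    f=grab_frame(n);cv2.imwrite(f'pics/{n}0.png',f);print(camera_model(n))
E
```

```text
pics
{'t': 0.0, 'eef_pos': array([0.26754218, 0.61921556, 0.2256625 ]), 'ee_rot': array([ 3.14003986e+00, -1.05517548e-04, -4.07951148e-01]), 'force': array([ 0.1031001 ,  0.19214845, -0.80888622]), 'width': 0.08752946130613305} None
0.0188
{'fx': 389.5987812116084, 'fy': 389.5987812116084, 'cx': 251.34559960399025, 'cy': 192.03760386538426, 'xyz': array([0.32753271, 0.66973382, 0.94363609]), 'rotation': array([-2.45288845, -0.01641612, -2.90503047])}
{'fx': 401.1417570648835, 'fy': 401.1417570648835, 'cx': 260.3307883686003, 'cy': 194.6299602490976, 'xyz': array([ 0.37865339, -0.02340142,  1.12714732]), 'rotation': array([-3.04016668, -0.00520424, -1.55046497])}
```

View pics/side0.png

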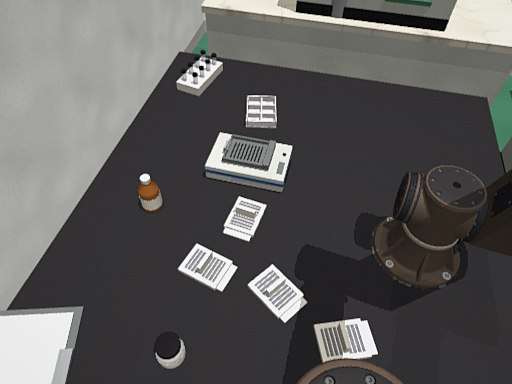

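View pics/top0.png

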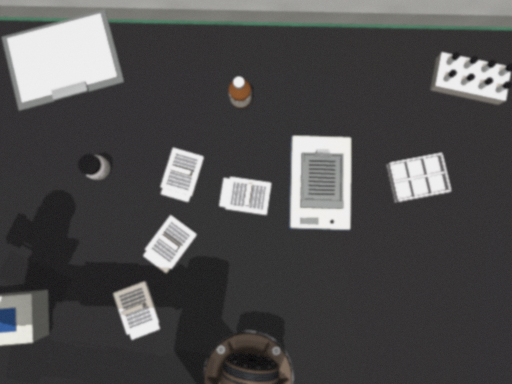

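The top view shows four filters, at (182,173), (246,195), (170,243) and (137,309). The first is farthest from the base at about (250,370); in the side view it is at (208,265). The unit is at (321,182) top and (250,160) side. The next step is zoomed crops.

```bash
cat >h.py <<'E'
import numpy as np, cv2
from scipy.spatial.transform import Rotation as R
from station import *
def ray(n,uv):
    c=camera_model(n);d=np.array([(uv[0]-c['cx'])/c['fx'],(uv[1]-c['cy'])/c['fy'],1.])
    return np.array(c['xyz']),R.from_euler('xyz',c['rotation']).as_matrix()@d
def onz(n,uv,z):
    o,d=ray(n,uv);return o+d*(z-o[2])/d[2]
def tri(a,b):  # top px, side px
    (o,d),(p,e)=ray('top',a),ray('side',b)
    s=np.linalg.lstsq(np.c_[d,-e],p-o,rcond=None)[0]
    A,B=o+s[0]*d,p+s[1]*e
    return (A+B)/2,np.linalg.norm(A-B)
def crop(f,x0,y0,w,h,k,):return cv2.resize(f[y0:y0+h,x0:x0+w],None,fx=k,fy=k,interpolation=cv2.INTER_CUBIC)
E
python3 - <<'E'
from h import *
t=cv2.imread('pics/top0.png');s=cv2.imread('pics/side0.png')
a=crop(t,150,140,66,66,6);b=crop(s,170,235,75,66,6)[:, :400]
c=crop(t,280,130,80,105,3.77)[:396];d=crop(s,195,120,105,75,3.8)
top=np.zeros((396,800,3),np.uint8);top[:,:396]=a;top[:,400:800]=b
cv2.imwrite('pics/c1.png',top)
m=np.zeros((580,800,3),np.uint8);e=crop(t,285,130,70,105,5.5);m[:577,:385]=e[:577]
g=crop(s,200,125,100,75,4.1);m[:307,388:798]=g[:307]
cv2.imwrite('pics/c2.png',m)
for n,p in(('F1',(182,173)),('F2',(246,195)),('unit',(321,182))):print(n,onz('top',p,.0))
E
```

```text
F1 [0.55050049 0.19650481 0.        ]
F2 [0.49157204 0.01350092 0.        ]
unit [ 0.53304765 -0.19820864  0.        ]
```

View pics/c1.png

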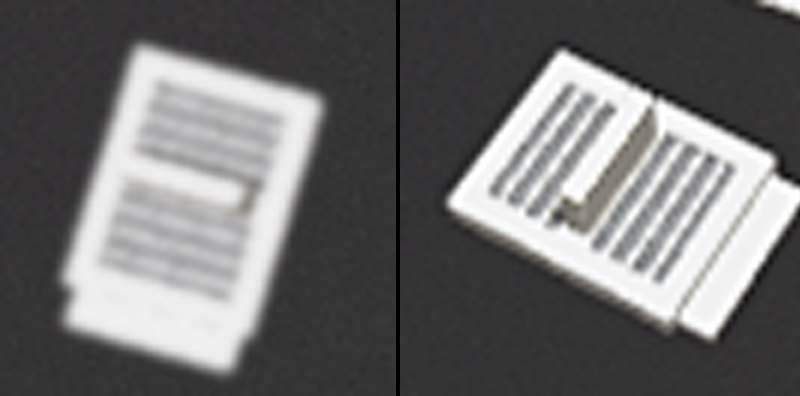

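View pics/c2.png

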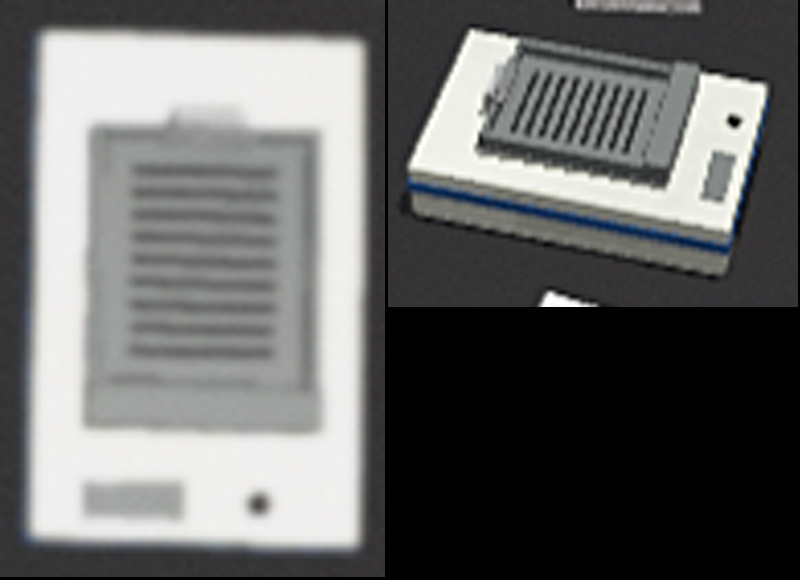

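The crops show the filter with its rib mid-body at crop (186,180) top and (612,150) side, and its tongue pointing toward the robot. The cradle has its lip block at crop rows 388–430 and the catch at (210,115).

```bash
python3 - <<'E'
from h import *
T=lambda u,v:(150+u/6-.42,140+v/6-.42)
S=lambda u,v:(170+(u-400)/6-.42,235+v/6-.42)
U=lambda u,v:(285+u/5.5-.4,130+v/5.5-.4)
V=lambda u,v:(200+(u-388)/4.1-.4,125+v/4.1-.4)
def show(n,a,b):
    p,e=tri(a,b);print(n,p.round(4),'gap',round(e,4))
    return p
print('filter corners')
C=[show(i,T(*a),S(*b)) for i,(a,b) in enumerate([((138,45),(450,205)),((322,97),(565,50)),((255,335),(775,160)),((65,283),(672,325))])]
C=np.array(C);print('centre',C.mean(0)); 
Z=np.array([onz('top',T(*a),.012) for a in((138,45),(322,97),(255,335),(65,283))])
W=np.array([onz('side',S(*a),.012) for a in((450,205),(565,50),(775,160),(672,325))])
for q in(Z,W):
  dx=(q[0]+q[1]-q[2]-q[3])/2;dy=(q[0]+q[3]-q[1]-q[2])/2
  print('plane',q.mean(0),np.degrees([np.arctan2(dx[1],dx[0]),np.arctan2(-dy[0],dy[1])]),np.linalg.norm(dx),np.linalg.norm(dy))
show('rib',T(186,180),S(612,150))
print('unit')
ut=[(40,32),(365,40),(362,547),(28,540)];us=[(410,178),(470,30),(768,85),(730,233)]
for a,b in zip(ut,us):show('u',U(*a),V(*b))
for q in(np.array([onz('top',U(*a),.062) for a in ut]),np.array([onz('side',V(*a),.062) for a in us])):
  dx=(q[0]+q[1]-q[2]-q[3])/2;dy=(q[0]+q[3]-q[1]-q[2])/2
  print('plane',q.mean(0),np.degrees([np.arctan2(dx[1],dx[0]),np.arctan2(-dy[0],dy[1])]),np.linalg.norm(dx),np.linalg.norm(dy))
print('slots')
for a,b in zip([(132,170),(277,170),(277,352),(130,352)],[(517,130),(537,73),(646,93),(629,152)]):show('s',U(*a),V(*b))
print('lip top corners, z .091 check; near-edge then far')
for a,b in zip([(85,430),(320,430),(85,388),(320,388)],[(663,170),(697,65),(640,165),(675,62)]):show('l',U(*a),V(*b))
for v in(388,430):print(onz('top',U(202,v),.091))
print('catch',onz('top',U(210,125),.09))
E
```

```text
filter corners
0 [0.6216 0.2241 0.0093] gap 0.0022
1 [0.5978 0.1362 0.0111] gap 0.0029
2 [0.4871 0.1648 0.0048] gap 0.0006
3 [0.5089 0.2541 0.0069] gap 0.0005
centre [0.55383354 0.19480116 0.00802099]
plane [0.55394985 0.19410607 0.012     ] [-13.98652254 -14.43015383] 0.11671886818638055 0.0912718219745951
plane [0.55236083 0.19678218 0.012     ] [-15.8482541  -14.36182146] 0.11530267827561033 0.09103544106795239
rib [0.5537 0.1938 0.0352] gap 0.0016
unit
u [ 0.652  -0.1104  0.0469] gap 0.0041
u [ 0.6497 -0.2701  0.0588] gap 0.0015
u [ 0.4007 -0.2681  0.0582] gap 0.0002
u [ 0.401  -0.1065  0.0579] gap 0.0007
plane [ 0.52524535 -0.18792175  0.062     ] [-0.54871716 -0.11194275] 0.2494586303122318 0.16063831952252222
plane [ 0.52344481 -0.18267363  0.062     ] [0.38429293 0.47871621] 0.24540551970164523 0.16533847269257163
slots
s [ 0.5781 -0.1534  0.0752] gap 0.0033
s [ 0.5812 -0.2249  0.0683] gap 0.0026
s [ 0.4925 -0.2251  0.0676] gap 0.002
s [ 0.4901 -0.1533  0.0739] gap 0.0024
lip top corners, z .091 check; near-edge then far
l [ 0.4554 -0.1304  0.0859] gap 0.0058
l [ 0.4548 -0.2407  0.0918] gap 0.0009
l [ 0.474  -0.1303  0.0867] gap 0.0033
l [ 0.4735 -0.2411  0.0905] gap 0.0016
[ 0.47311573 -0.18518307  0.091     ]
[ 0.4532625  -0.18528083  0.091     ]
catch [ 0.59949914 -0.18854433  0.09      ]
```

Emit:
{"op": "apply_moves", "data": {
  "steps": [
    {"translation": [0.04,-0.06,-0.01],"rotation": [0,0,-0.09]},
    {"translation": [0.08,-0.11,-0.02],"rotation": [0,0,-0.18]},
    {"translation": [0.12,-0.17,-0.04],"rotation": [0,0,-0.27]},
    {"translation": [0.16,-0.23,-0.05],"rotation": [0,0,-0.36]},
    {"translation": [0.2,-0.29,-0.06],"rotation": [0,0,-0.46]},
    {"translation": [0.24,-0.35,-0.08],"rotation": [0,0,-0.56]},
    {"translation": [0.28,-0.41,-0.09],"rotation": [0,0,-0.66]},
    {"translation": [0.32,-0.47,-0.1],"rotation": [0,0,-0.76]},
    {"translation": [0.36,-0.53,-0.12],"rotation": [0,0,-0.86]},
    {"translation": [0.4,-0.58,-0.13],"rotation": [0,0,-0.96]}
  ],
  "jaw": -1,
  "newtons": 30
}}

```text
t: 0.93
eef_pos: [0.3678, 0.4732, 0.1933]
ee_rot: [3.14, -0.0, -0.913]
force: [0.2, 0.4, -0.6]
width: 0.0874
gripper_force: 0.0
```

Emit:
{"op": "apply_moves", "data": {
  "steps": [
    {"translation": [0.04,-0.06,-0.01],"rotation": [0,0,-0.09]},
    {"translation": [0.08,-0.11,-0.02],"rotation": [0,0,-0.18]},
    {"translation": [0.12,-0.17,-0.04],"rotation": [0,0,-0.27]},
    {"translation": [0.16,-0.23,-0.05],"rotation": [0,0,-0.36]},
    {"translation": [0.2,-0.29,-0.06],"rotation": [0,0,-0.46]},
    {"translation": [0.24,-0.35,-0.08],"rotation": [0,0,-0.56]},
    {"translation": [0.28,-0.41,-0.09],"rotation": [0,0,-0.66]},
    {"translation": [0.32,-0.47,-0.1],"rotation": [0,0,-0.76]},
    {"translation": [0.36,-0.53,-0.12],"rotation": [0,0,-0.86]},
    {"translation": [0.4,-0.58,-0.13],"rotation": [0,0,-0.96]}
  ]
}}

```text
t: 1.77
eef_pos: [0.4679, 0.3282, 0.1609]
ee_rot: [3.141, -0.0, -1.417]
force: [-0.6, -0.1, -0.1]
width: 0.0878
gripper_force: 0.0
```

Emit:
{"op": "apply_moves", "data": {
  "steps": [
    {"translation": [0.04,-0.06,-0.03],"rotation": [0,0,-0.1]},
    {"translation": [0.08,-0.12,-0.06],"rotation": [0,0,-0.2]},
    {"translation": [0.12,-0.19,-0.09],"rotation": [0,0,-0.3]},
    {"translation": [0.16,-0.26,-0.12],"rotation": [0,0,-0.4]},
    {"translation": [0.2,-0.33,-0.15],"rotation": [0,0,-0.5]},
    {"translation": [0.25,-0.4,-0.18],"rotation": [0,0,-0.6]},
    {"translation": [0.3,-0.47,-0.21],"rotation": [0,0,-0.7]},
    {"translation": [0.342,-0.534,-0.24],"rotation": [0,0,-0.777]},
    {"translation": [0.342,-0.534,-0.24],"rotation": [0,0,-0.777]},
    {"translation": [0.342,-0.534,-0.24],"rotation": [0,0,-0.777]}
  ]
}}

```text
t: 2.6
eef_pos: [0.5532, 0.1949, 0.1007]
ee_rot: [3.141, -0.001, -1.822]
force: [-0.5, 0.2, -0.2]
width: 0.0878
gripper_force: 0.0
```

```bash
python3 - <<'E'
from h import *
t=grab_frame('top');s=grab_frame('side')
m=np.zeros((400,800,3),np.uint8);m[:396,:396]=crop(t,150,140,66,66,6);m[:396,400:800]=crop(s,170,235,75,66,6)[:,:400]
cv2.imwrite('pics/g1.png',m)
print(get_state()['eef_pos'],get_state()['ee_rot'])
E
```

```text
[0.55321869 0.19628255 0.10163349] [-3.14154910e+00  6.19845048e-05 -1.81976485e+00]
```

View pics/g1.png

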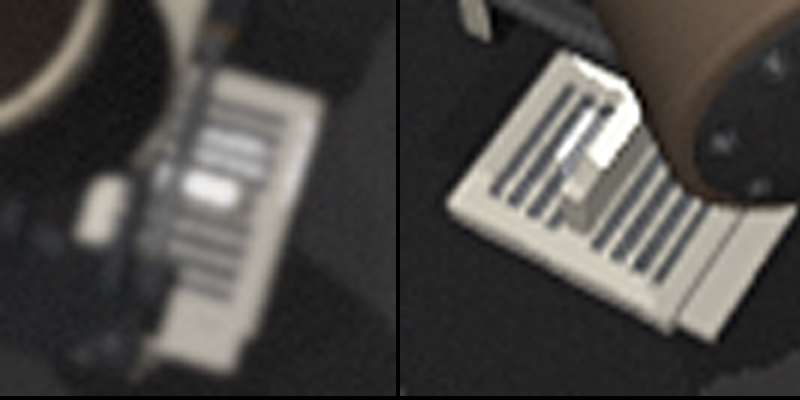

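The gripper straddles the rib and the filter is undisturbed. Next I descend, then close.

Emit:
{"op": "apply_moves", "data": {
  "steps": [
    {"translation": [0,0,-0.06],"rotation": [0,0,0]},
    {"translation": [0,0,-0.12],"rotation": [0,0,0]},
    {"translation": [0,0,-0.18],"rotation": [0,0,0]},
    {"translation": [0,0,-0.23],"rotation": [0,0,0]},
    {"translation": [0,0,-0.27],"rotation": [0,0,0]},
    {"translation": [0,0,-0.3],"rotation": [0,0,0]},
    {"translation": [0,0,-0.32],"rotation": [0,0,0]},
    {"translation": [0,0,-0.332],"rotation": [0,0,0]},
    {"translation": [0,0,-0.332],"rotation": [0,0,0]},
    {"translation": [0,0,-0.332],"rotation": [0,0,0]}
  ]
}}

```text
t: 3.53
eef_pos: [0.5534, 0.1963, 0.0189]
ee_rot: [-3.141, 0.0, -1.82]
force: [-0.7, 0.6, 1.3]
width: 0.0875
gripper_force: 0.0
```

Emit:
{"op": "apply_moves", "data": {
  "steps": [
    {"translation": [0,0,0],"rotation": [0,0,0]},
    {"translation": [0,0,0],"rotation": [0,0,0]},
    {"translation": [0,0,0],"rotation": [0,0,0]},
    {"translation": [0,0,0],"rotation": [0,0,0]},
    {"translation": [0,0,0],"rotation": [0,0,0]},
    {"translation": [0,0,0],"rotation": [0,0,0]},
    {"translation": [0,0,0],"rotation": [0,0,0]},
    {"translation": [0,0,0],"rotation": [0,0,0]},
    {"translation": [0,0,0],"rotation": [0,0,0]},
    {"translation": [0,0,0],"rotation": [0,0,0]}
  ],
  "jaw": 1,
  "newtons": 40
}}

```text
t: 4.37
eef_pos: [0.5532, 0.1961, 0.0185]
ee_rot: [3.142, -0.0, -1.82]
force: [1.0, -0.5, -0.0]
width: 0.0263
gripper_force: 0.0
```

Emit:
{"op": "apply_moves", "data": {
  "steps": [
    {"translation": [0,0,0],"rotation": [0,0,0]},
    {"translation": [0,0,0],"rotation": [0,0,0]},
    {"translation": [0,0,0],"rotation": [0,0,0]},
    {"translation": [0,0,0],"rotation": [0,0,0]},
    {"translation": [0,0,0.04],"rotation": [0,0,0]},
    {"translation": [0,0,0.12],"rotation": [0,0,0]},
    {"translation": [0,0,0.22],"rotation": [0,0,0]},
    {"translation": [0,0,0.32],"rotation": [0,0,0]},
    {"translation": [0,0,0.42],"rotation": [0,0,0]},
    {"translation": [0,0,0.48],"rotation": [0,0,0]}
  ]
}}

```text
t: 5.2
eef_pos: [0.5538, 0.1964, 0.142]
ee_rot: [-3.14, 0.002, -1.82]
force: [-0.6, 0.4, -2.0]
width: 0.0115
gripper_force: 40.0
```

Emit:
{"op": "apply_moves", "data": {
  "steps": [
    {"translation": [0,-0.04,0],"rotation": [0,0,0.05]},
    {"translation": [0,-0.11,0],"rotation": [0,0,0.1]},
    {"translation": [0,-0.19,0],"rotation": [0,0,0.15]},
    {"translation": [0,-0.27,0],"rotation": [0,0,0.2]},
    {"translation": [0,-0.35,0],"rotation": [0,0,0.25]},
    {"translation": [0,-0.43,0],"rotation": [0,0,0.3]},
    {"translation": [0,-0.51,0],"rotation": [0,0,0.35]},
    {"translation": [0,-0.59,0],"rotation": [0,0,0.4]},
    {"translation": [0,-0.67,0],"rotation": [0,0,0.44]},
    {"translation": [0,-0.75,0],"rotation": [0,0,0.476]}
  ]
}}

```text
t: 6.03
eef_pos: [0.5527, 0.0076, 0.1391]
ee_rot: [3.141, 0.0, -1.57]
force: [0.2, 0.5, -2.1]
width: 0.0116
gripper_force: 40.0
```

Emit:
{"op": "apply_moves", "data": {
  "steps": [
    {"translation": [0,-0.08,0],"rotation": [0,-0.05,0]},
    {"translation": [0,-0.16,0],"rotation": [0,-0.1,0]},
    {"translation": [0,-0.26,0],"rotation": [0,-0.15,0]},
    {"translation": [0,-0.36,0],"rotation": [0,-0.21,0]},
    {"translation": [0,-0.46,0],"rotation": [0,-0.27,0]},
    {"translation": [0,-0.56,0],"rotation": [0,-0.33,0]},
    {"translation": [0,-0.66,0],"rotation": [0,-0.39,0]},
    {"translation": [0,-0.73,0],"rotation": [0,-0.433,0]},
    {"translation": [0,-0.77,0],"rotation": [0,-0.433,0]},
    {"translation": [0,-0.77,0],"rotation": [0,-0.433,0]}
  ]
}}

```text
t: 6.87
eef_pos: [0.5522, -0.1856, 0.1389]
ee_rot: [-2.915, 0.0, -1.573]
force: [0.1, -0.5, -1.7]
width: 0.0117
gripper_force: 40.0
```

```bash
python3 - <<'E'
from h import *
t=grab_frame('top');s=grab_frame('side')
m=np.zeros((500,800,3),np.uint8);m[:462,:330]=crop(t,285,130,75,105,4.4);m[:468,332:800]=crop(s,190,90,117,117,4)
cv2.imwrite('pics/p1.png',m)
x=get_state();print(x['eef_pos'],np.degrees(x['ee_rot']),x['force'])
print(R.from_euler('xyz',x['ee_rot']).as_matrix().round(3))
E
```

```text
[ 0.55282002 -0.1841573   0.1388569 ] [-1.67025235e+02  8.85143847e-03 -9.00681607e+01] [ 0.2805118   0.6398929  -1.38575917]
[[-0.001 -0.974  0.225]
 [-1.     0.001 -0.   ]
 [-0.    -0.225 -0.974]]
```

View pics/p1.png

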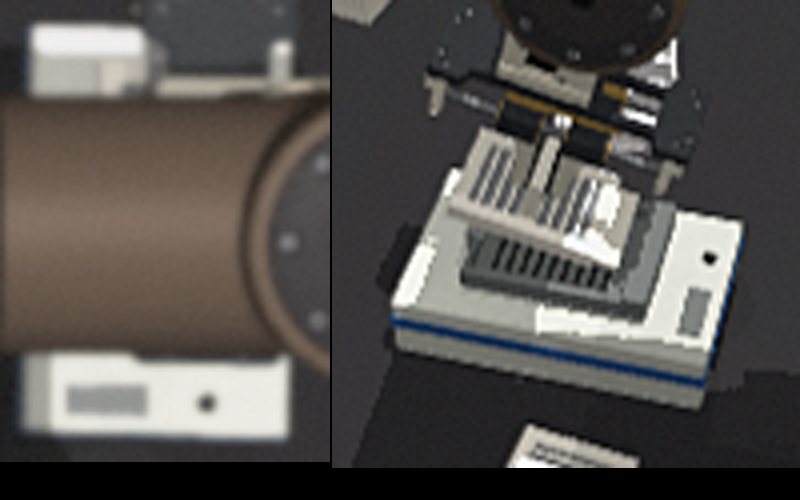

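The side view shows the filter tilted with its far edge up at crop (490,135). The tongue, near (615,255), is just in front of the lip block at (650,255). I'll descend.

Emit:
{"op": "apply_moves", "data": {
  "steps": [
    {"translation": [0,0,-0.01],"rotation": [0,0,0]},
    {"translation": [0,0,-0.02],"rotation": [0,0,0]},
    {"translation": [0,0,-0.03],"rotation": [0,0,0]},
    {"translation": [0,0,-0.04],"rotation": [0,0,0]},
    {"translation": [0,0,-0.05],"rotation": [0,0,0]},
    {"translation": [0,0,-0.06],"rotation": [0,0,0]},
    {"translation": [0,0,-0.068],"rotation": [0,0,0]},
    {"translation": [0,0,-0.072],"rotation": [0,0,0]},
    {"translation": [0,0,-0.072],"rotation": [0,0,0]},
    {"translation": [0,0,-0.072],"rotation": [0,0,0]}
  ]
}}

```text
t: 7.8
eef_pos: [0.5532, -0.1839, 0.1205]
ee_rot: [-2.915, -0.0, -1.571]
force: [0.1, -1.1, -2.6]
width: 0.0118
gripper_force: 40.0
```

Emit:
{"op": "apply_moves", "data": {
  "steps": [
    {"translation": [0,0,-0.001],"rotation": [0,0,0]},
    {"translation": [0,0,-0.003],"rotation": [0,0,0]},
    {"translation": [0,0,-0.005],"rotation": [0,0,0]},
    {"translation": [0,0,-0.007],"rotation": [0,0,0]},
    {"translation": [0,0,-0.009],"rotation": [0,0,0]},
    {"translation": [0,0,-0.012],"rotation": [0,0,0]},
    {"translation": [0,0,-0.012],"rotation": [0,0,0]},
    {"translation": [0,0,-0.012],"rotation": [0,0,0]},
    {"translation": [0,0,-0.012],"rotation": [0,0,0]},
    {"translation": [0,0,-0.012],"rotation": [0,0,0]}
  ]
}}

```text
t: 8.63
eef_pos: [0.5532, -0.1839, 0.1176]
ee_rot: [-2.915, -0.0, -1.571]
force: [-0.1, 0.1, -2.6]
width: 0.0117
gripper_force: 40.0
```

Emit:
{"op": "apply_moves", "data": {
  "steps": [
    {"translation": [0,0,-0.001],"rotation": [0,0,0]},
    {"translation": [0,0,-0.002],"rotation": [0,0,0]},
    {"translation": [0,0,-0.003],"rotation": [0,0,0]},
    {"translation": [0,0,-0.004],"rotation": [0,0,0]},
    {"translation": [0,0,-0.005],"rotation": [0,0,0]},
    {"translation": [0,0,-0.006],"rotation": [0,0,0]},
    {"translation": [0,0,-0.007],"rotation": [0,0,0]},
    {"translation": [0,0,-0.008],"rotation": [0,0,0]},
    {"translation": [0,0,-0.008],"rotation": [0,0,0]},
    {"translation": [0,0,-0.008],"rotation": [0,0,0]}
  ]
}}

```text
t: 9.47
eef_pos: [0.5532, -0.1839, 0.1156]
ee_rot: [-2.915, -0.0, -1.571]
force: [0.1, -0.2, -2.4]
width: 0.0115
gripper_force: 40.0
```

Emit:
{"op": "apply_moves", "data": {
  "steps": [
    {"translation": [0,0,-0.001],"rotation": [0,0,0]},
    {"translation": [0,0,-0.002],"rotation": [0,0,0]},
    {"translation": [0,0,-0.003],"rotation": [0,0,0]},
    {"translation": [0,0,-0.004],"rotation": [0,0,0]},
    {"translation": [0,0,-0.005],"rotation": [0,0,0]},
    {"translation": [0,0,-0.006],"rotation": [0,0,0]},
    {"translation": [0,0,-0.007],"rotation": [0,0,0]},
    {"translation": [0,0,-0.008],"rotation": [0,0,0]},
    {"translation": [0,0,-0.008],"rotation": [0,0,0]},
    {"translation": [0,0,-0.008],"rotation": [0,0,0]}
  ]
}}

```text
t: 10.3
eef_pos: [0.5532, -0.1839, 0.1135]
ee_rot: [-2.915, -0.0, -1.571]
force: [-0.1, 1.1, -1.7]
width: 0.0119
gripper_force: 40.0
```

Emit:
{"op": "apply_moves", "data": {
  "steps": [
    {"translation": [0,0,-0.001],"rotation": [0,0,0]},
    {"translation": [0,0,-0.002],"rotation": [0,0,0]},
    {"translation": [0,0,-0.003],"rotation": [0,0,0]},
    {"translation": [0,0,-0.004],"rotation": [0,0,0]},
    {"translation": [0,0,-0.005],"rotation": [0,0,0]},
    {"translation": [0,0,-0.006],"rotation": [0,0,0]},
    {"translation": [0,0,-0.006],"rotation": [0,0,0]},
    {"translation": [0,0,-0.006],"rotation": [0,0,0]},
    {"translation": [0,0,-0.006],"rotation": [0,0,0]},
    {"translation": [0,0,-0.006],"rotation": [0,0,0]}
  ]
}}

```text
t: 11.13
eef_pos: [0.5532, -0.1839, 0.1121]
ee_rot: [-2.915, -0.0, -1.571]
force: [-0.3, -0.3, -2.6]
width: 0.0115
gripper_force: 40.0
```

Emit:
{"op": "apply_moves", "data": {
  "steps": [
    {"translation": [0,0,-0.001],"rotation": [0,0,0]},
    {"translation": [0,0,-0.002],"rotation": [0,0,0]},
    {"translation": [0,0,-0.003],"rotation": [0,0,0]},
    {"translation": [0,0,-0.004],"rotation": [0,0,0]},
    {"translation": [0,0,-0.005],"rotation": [0,0,0]},
    {"translation": [0,0,-0.006],"rotation": [0,0,0]},
    {"translation": [0,0,-0.006],"rotation": [0,0,0]},
    {"translation": [0,0,-0.006],"rotation": [0,0,0]},
    {"translation": [0,0,-0.006],"rotation": [0,0,0]},
    {"translation": [0,0,-0.006],"rotation": [0,0,0]}
  ]
}}

```text
t: 11.97
eef_pos: [0.5532, -0.1839, 0.1106]
ee_rot: [-2.915, -0.0, -1.571]
force: [-0.1, 1.2, -2.4]
width: 0.0118
gripper_force: 40.0
```

Emit:
{"op": "apply_moves", "data": {
  "steps": [
    {"translation": [0,0,-0.001],"rotation": [0,0,0]},
    {"translation": [0,0,-0.002],"rotation": [0,0,0]},
    {"translation": [0,0,-0.003],"rotation": [0,0,0]},
    {"translation": [0,0,-0.004],"rotation": [0,0,0]},
    {"translation": [0,0,-0.005],"rotation": [0,0,0]},
    {"translation": [0,0,-0.006],"rotation": [0,0,0]},
    {"translation": [0,0,-0.006],"rotation": [0,0,0]},
    {"translation": [0,0,-0.006],"rotation": [0,0,0]},
    {"translation": [0,0,-0.006],"rotation": [0,0,0]},
    {"translation": [0,0,-0.006],"rotation": [0,0,0]}
  ]
}}

```text
t: 12.8
eef_pos: [0.5532, -0.1839, 0.1091]
ee_rot: [-2.915, -0.0, -1.571]
force: [-0.4, -0.1, -2.3]
width: 0.0118
gripper_force: 40.0
```

```bash
python3 - <<'E'
from h import *
s=grab_frame('side');cv2.imwrite('pics/p2.png',crop(s,195,110,105,75,7))
x=get_state();print(x['eef_pos'],x['force'],x['moment'])
E
```

```text
[ 0.55325991 -0.18386082  0.10910325] [ 0.20945798  0.60529541 -2.44040037] [0.07898214 0.89253397 0.01153903]
```

View pics/p2.png

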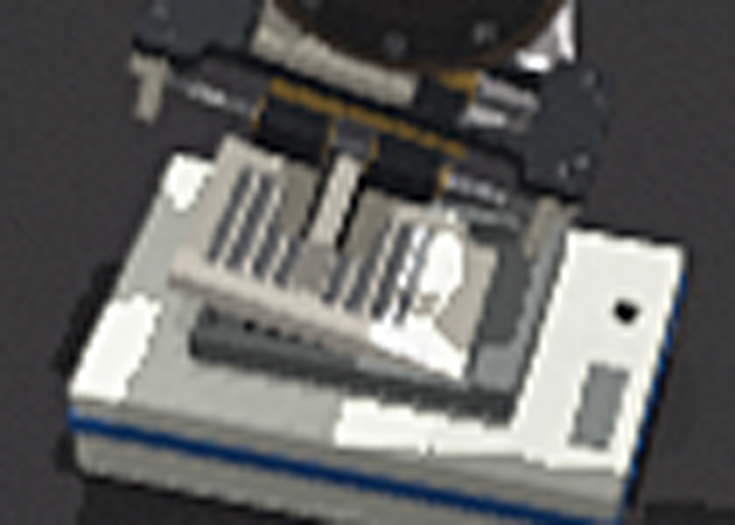

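The filter's tongue end is inside the cradle, at crop (470,370), and the lip block is to its right at (540,330). There is no contact yet, so I continue down.

Emit:
{"op": "apply_moves", "data": {
  "steps": [
    {"translation": [0,0,-0.001],"rotation": [0,0,0]},
    {"translation": [0,0,-0.002],"rotation": [0,0,0]},
    {"translation": [0,0,-0.003],"rotation": [0,0,0]},
    {"translation": [0,0,-0.004],"rotation": [0,0,0]},
    {"translation": [0,0,-0.005],"rotation": [0,0,0]},
    {"translation": [0,0,-0.006],"rotation": [0,0,0]},
    {"translation": [0,0,-0.006],"rotation": [0,0,0]},
    {"translation": [0,0,-0.006],"rotation": [0,0,0]},
    {"translation": [0,0,-0.006],"rotation": [0,0,0]},
    {"translation": [0,0,-0.006],"rotation": [0,0,0]}
  ]
}}

```text
t: 13.68
eef_pos: [0.5532, -0.1839, 0.1076]
ee_rot: [-2.915, -0.0, -1.571]
force: [-0.3, 0.3, -1.2]
width: 0.0117
gripper_force: 40.0
```

Emit:
{"op": "apply_moves", "data": {
  "steps": [
    {"translation": [0,0,-0.001],"rotation": [0,0,0]},
    {"translation": [0,0,-0.002],"rotation": [0,0,0]},
    {"translation": [0,0,-0.003],"rotation": [0,0,0]},
    {"translation": [0,0,-0.004],"rotation": [0,0,0]},
    {"translation": [0,0,-0.005],"rotation": [0,0,0]},
    {"translation": [0,0,-0.006],"rotation": [0,0,0]},
    {"translation": [0,0,-0.006],"rotation": [0,0,0]},
    {"translation": [0,0,-0.006],"rotation": [0,0,0]},
    {"translation": [0,0,-0.006],"rotation": [0,0,0]},
    {"translation": [0,0,-0.006],"rotation": [0,0,0]}
  ]
}}

```text
t: 14.52
eef_pos: [0.5535, -0.184, 0.107]
ee_rot: [-2.914, -0.0, -1.57]
force: [-4.6, 2.1, 9.1]
width: 0.0119
gripper_force: 40.0
```

```bash
python3 - <<'E'
from h import *
for i in range(2):
    x=get_state();print(x['eef_pos'],x['force'],x['moment'],np.degrees(x['ee_rot']));grab_frame('side')
E
```

```text
[ 0.55353408 -0.18397266  0.10703955] [-4.62176469  2.07686815  9.0845381 ] [0.62361181 1.82169039 0.11443664] [-1.66948639e+02 -2.05549781e-02 -8.99775502e+01]
[ 0.55355102 -0.18395594  0.10705853] [-3.43320997  1.18935955  8.49327954] [0.58019016 1.90464442 0.08750845] [-1.66950043e+02 -2.23709109e-02 -8.99722865e+01]
```

The tip is on the floor: tip z is about 0.072, which agrees with the visual estimate. I'll ease up slightly and slide toward the lip.

Emit:
{"op": "apply_moves", "data": {
  "steps": [
    {"translation": [0,0,0.003],"rotation": [0,0,0]},
    {"translation": [0,0,0.006],"rotation": [0,0,0]},
    {"translation": [-0.006,0,0.006],"rotation": [0,0,0]},
    {"translation": [-0.012,0,0.006],"rotation": [0,0,0]},
    {"translation": [-0.02,0,0.006],"rotation": [0,0,0]},
    {"translation": [-0.028,0,0.006],"rotation": [0,0,0]},
    {"translation": [-0.036,0,0.006],"rotation": [0,0,0]},
    {"translation": [-0.044,0,0.006],"rotation": [0,0,0]},
    {"translation": [-0.048,0,0.006],"rotation": [0,0,0]},
    {"translation": [-0.048,0,0.006],"rotation": [0,0,0]}
  ]
}}

```text
t: 15.45
eef_pos: [0.5408, -0.1839, 0.1075]
ee_rot: [-2.915, 0.0, -1.571]
force: [-0.9, 1.3, -0.6]
width: 0.0117
gripper_force: 40.0
```

```bash
python3 - <<'E'
from h import *
x=get_state();print(x['eef_pos'],x['force'],x['moment'],np.degrees(x['ee_rot']))
E
```

```text
[ 0.54076229 -0.18389678  0.10750343] [-0.87915907  1.32733521 -0.5572843 ] [ 0.02517641  0.84209693 -0.02627264] [-1.67028449e+02  2.59014618e-03 -9.00030803e+01]
```

Emit:
{"op": "apply_moves", "data": {
  "steps": [
    {"translation": [-0.002,0,0],"rotation": [0,0,0]},
    {"translation": [-0.005,0,0],"rotation": [0,0,0]},
    {"translation": [-0.008,0,0],"rotation": [0,0,0]},
    {"translation": [-0.011,0,0],"rotation": [0,0,0]},
    {"translation": [-0.014,0,0],"rotation": [0,0,0]},
    {"translation": [-0.017,0,0],"rotation": [0,0,0]},
    {"translation": [-0.02,0,0],"rotation": [0,0,0]},
    {"translation": [-0.02,0,0],"rotation": [0,0,0]},
    {"translation": [-0.02,0,0],"rotation": [0,0,0]},
    {"translation": [-0.02,0,0],"rotation": [0,0,0]}
  ]
}}

```text
t: 16.28
eef_pos: [0.536, -0.1839, 0.1075]
ee_rot: [-2.915, -0.0, -1.571]
force: [-0.1, 0.2, 0.7]
width: 0.0119
gripper_force: 40.0
```

Emit:
{"op": "apply_moves", "data": {
  "steps": [
    {"translation": [-0.001,0,0],"rotation": [0,0,0]},
    {"translation": [-0.002,0,0],"rotation": [0,0,0]},
    {"translation": [-0.003,0,0],"rotation": [0,0,0]},
    {"translation": [-0.004,0,0],"rotation": [0,0,0]},
    {"translation": [-0.005,0,0],"rotation": [0,0,0]},
    {"translation": [-0.006,0,0],"rotation": [0,0,0]},
    {"translation": [-0.007,0,0],"rotation": [0,0,0]},
    {"translation": [-0.007,0,0],"rotation": [0,0,0]},
    {"translation": [-0.007,0,0],"rotation": [0,0,0]},
    {"translation": [-0.007,0,0],"rotation": [0,0,0]}
  ]
}}

```text
t: 17.12
eef_pos: [0.5344, -0.1839, 0.1076]
ee_rot: [-2.915, -0.0, -1.571]
force: [0.3, 0.2, -0.6]
width: 0.0118
gripper_force: 40.0
```

Emit:
{"op": "apply_moves", "data": {
  "steps": [
    {"translation": [-0.001,0,0],"rotation": [0,0,0]},
    {"translation": [-0.002,0,0],"rotation": [0,0,0]},
    {"translation": [-0.003,0,0],"rotation": [0,0,0]},
    {"translation": [-0.004,0,0],"rotation": [0,0,0]},
    {"translation": [-0.005,0,0],"rotation": [0,0,0]},
    {"translation": [-0.006,0,0],"rotation": [0,0,0]},
    {"translation": [-0.007,0,0],"rotation": [0,0,0]},
    {"translation": [-0.007,0,0],"rotation": [0,0,0]},
    {"translation": [-0.007,0,0],"rotation": [0,0,0]},
    {"translation": [-0.007,0,0],"rotation": [0,0,0]}
  ]
}}

```text
t: 17.95
eef_pos: [0.5327, -0.1839, 0.1075]
ee_rot: [-2.915, -0.0, -1.571]
force: [0.7, 0.5, -0.8]
width: 0.0115
gripper_force: 40.0
```

Emit:
{"op": "apply_moves", "data": {
  "steps": [
    {"translation": [-0.001,0,0],"rotation": [0,0,0]},
    {"translation": [-0.002,0,0],"rotation": [0,0,0]},
    {"translation": [-0.003,0,0],"rotation": [0,0,0]},
    {"translation": [-0.004,0,0],"rotation": [0,0,0]},
    {"translation": [-0.005,0,0],"rotation": [0,0,0]},
    {"translation": [-0.005,0,0],"rotation": [0,0,0]},
    {"translation": [-0.005,0,0],"rotation": [0,0,0]},
    {"translation": [-0.005,0,0],"rotation": [0,0,0]},
    {"translation": [-0.005,0,0],"rotation": [0,0,0]},
    {"translation": [-0.005,0,0],"rotation": [0,0,0]}
  ]
}}

```text
t: 18.78
eef_pos: [0.5318, -0.1839, 0.1078]
ee_rot: [-2.914, -0.0, -1.571]
force: [3.6, -0.9, -1.8]
width: 0.0117
gripper_force: 40.0
```

Emit:
{"op": "apply_moves", "data": {
  "steps": [
    {"translation": [-0.001,0,0],"rotation": [0,0,0]},
    {"translation": [-0.001,0,0],"rotation": [0,0,0]},
    {"translation": [-0.002,0,0],"rotation": [0,0,0]},
    {"translation": [-0.002,0,0],"rotation": [0,0,0]},
    {"translation": [-0.002,0,0],"rotation": [0,0,0]},
    {"translation": [-0.002,0,0],"rotation": [0,0,0]},
    {"translation": [-0.002,0,0],"rotation": [0,0,0]},
    {"translation": [-0.002,0,0],"rotation": [0,0,0]},
    {"translation": [-0.002,0,0],"rotation": [0,0,0]},
    {"translation": [-0.002,0,0],"rotation": [0,0,0]}
  ]
}}

```text
t: 19.62
eef_pos: [0.5317, -0.1839, 0.1079]
ee_rot: [-2.913, -0.0, -1.571]
force: [5.0, -1.0, -2.6]
width: 0.0117
gripper_force: 40.0
```

```bash
python3 - <<'E'
from h import *
s=grab_frame('side');cv2.imwrite('pics/p3.png',crop(s,195,110,105,75,7))
x=get_state();print(x['eef_pos'],x['force'],x['moment'])
E
```

```text
[ 0.5316976  -0.1839051   0.10794333] [ 4.80371489 -0.89060874 -2.56006957] [-0.49947349 -1.15646796 -0.150036  ]
```

View pics/p3.png

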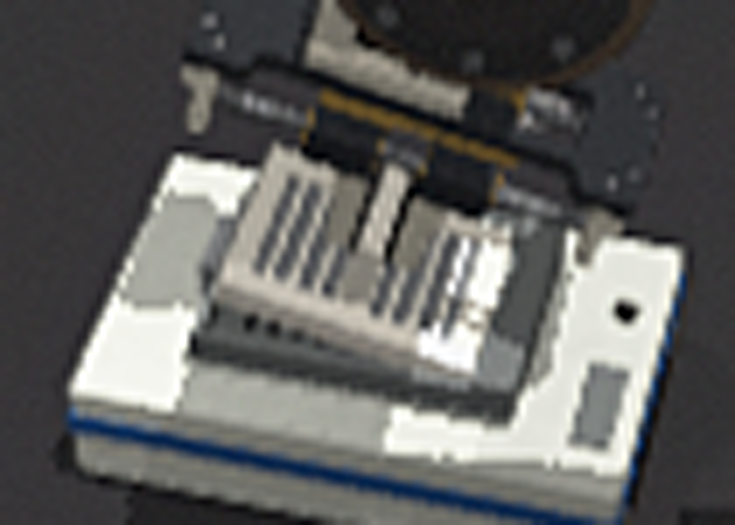

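The tongue is under the lip and against its end stop: the body sits next to the lip block at crop (480,330), with Fx about +5 N. I'll swing down to about 8.5°, pivoting about the tongue tip.

Emit:
{"op": "apply_moves", "data": {
  "steps": [
    {"translation": [0.001,0,-0.003],"rotation": [0,0.02,0]},
    {"translation": [0.003,0,-0.006],"rotation": [0,0.04,0]},
    {"translation": [0.004,0,-0.009],"rotation": [0,0.06,0]},
    {"translation": [0.006,0,-0.012],"rotation": [0,0.08,0]},
    {"translation": [0.007,0,-0.015],"rotation": [0,0.1,0]},
    {"translation": [0.008,0,-0.018],"rotation": [0,0.12,0]},
    {"translation": [0.009,0,-0.02],"rotation": [0,0.135,0]},
    {"translation": [0.01,0,-0.022],"rotation": [0,0.15,0]},
    {"translation": [0.01,0,-0.022],"rotation": [0,0.15,0]},
    {"translation": [0.01,0,-0.022],"rotation": [0,0.15,0]}
  ]
}}

```text
t: 20.5
eef_pos: [0.5339, -0.1839, 0.1022]
ee_rot: [-2.993, -0.0, -1.571]
force: [5.6, -0.7, -0.9]
width: 0.0116
gripper_force: 40.0
```

Emit:
{"op": "apply_moves", "data": {
  "steps": [
    {"translation": [0,0,0],"rotation": [0,0,0]},
    {"translation": [0,0,0],"rotation": [0,0,0]},
    {"translation": [0,0,0],"rotation": [0,0,0]},
    {"translation": [0,0,0],"rotation": [0,0,0]},
    {"translation": [-0.004,0,0.03],"rotation": [0,0,0]},
    {"translation": [-0.01,0,0.07],"rotation": [0,0,0]},
    {"translation": [-0.018,0,0.12],"rotation": [0,0,0]},
    {"translation": [-0.027,0,0.18],"rotation": [0,0,0]},
    {"translation": [-0.036,0,0.24],"rotation": [0,0,0]},
    {"translation": [-0.036,0,0.28],"rotation": [0,0,0]}
  ],
  "jaw": 0
}}

```text
t: 21.33
eef_pos: [0.5246, -0.184, 0.1747]
ee_rot: [-2.991, -0.0, -1.571]
force: [0.5, 0.2, 0.3]
width: 0.044
gripper_force: 0.0
```

Emit:
{"op": "apply_moves", "data": {
  "steps": [
    {"translation": [0.025,0,0],"rotation": [0.007,0.028,-0.1]},
    {"translation": [0.05,0,0],"rotation": [0.015,0.057,-0.2]},
    {"translation": [0.075,0,0],"rotation": [0.022,0.086,-0.3]},
    {"translation": [0.1,0,0],"rotation": [0.03,0.115,-0.4]},
    {"translation": [0.125,-0.003,0],"rotation": [0.037,0.144,-0.5]},
    {"translation": [0.15,-0.006,0],"rotation": [0.044,0.172,-0.6]},
    {"translation": [0.175,-0.006,0],"rotation": [0.052,0.2,-0.7]},
    {"translation": [0.2,-0.006,0],"rotation": [0.059,0.23,-0.8]},
    {"translation": [0.225,-0.006,0],"rotation": [0.067,0.26,-0.9]},
    {"translation": [0.25,-0.006,0],"rotation": [0.074,0.288,-1]}
  ]
}}

```text
t: 22.17
eef_pos: [0.5873, -0.1853, 0.1727]
ee_rot: [3.135, -0.002, -2.098]
force: [-0.2, 0.2, -0.2]
width: 0.0438
gripper_force: 0.0
```

Emit:
{"op": "apply_moves", "data": {
  "steps": [
    {"translation": [0,0,0],"rotation": [0,0,-0.1]},
    {"translation": [0,0,0],"rotation": [0,0,-0.2]},
    {"translation": [0,0,0],"rotation": [0,0,-0.3]},
    {"translation": [0,0,0],"rotation": [0,0,-0.4]},
    {"translation": [0,0,0],"rotation": [0,0,-0.5]},
    {"translation": [0,0,0],"rotation": [0,0,-0.6]},
    {"translation": [0,0,0],"rotation": [0,0,-0.7]},
    {"translation": [0,0,0],"rotation": [0,0,-0.8]},
    {"translation": [0,0,0],"rotation": [0,0,-0.9]},
    {"translation": [0,0,0],"rotation": [0,0,-1]}
  ]
}}

```text
t: 23.0
eef_pos: [0.5869, -0.1854, 0.1727]
ee_rot: [3.136, -0.001, -2.621]
force: [-0.3, -0.1, 0.1]
width: 0.0439
gripper_force: 0.0
```

Emit:
{"op": "apply_moves", "data": {
  "steps": [
    {"translation": [0,0,0],"rotation": [0,0,-0.1]},
    {"translation": [0,0,0],"rotation": [0,0,-0.2]},
    {"translation": [0,0,0],"rotation": [0,0,-0.3]},
    {"translation": [0,0,0],"rotation": [0,0,-0.4]},
    {"translation": [0,0,0],"rotation": [0,0,-0.5]},
    {"translation": [0,0,0],"rotation": [0,0,-0.6]},
    {"translation": [0,0,0],"rotation": [0,0,-0.7]},
    {"translation": [0,0,0],"rotation": [0,0,-0.85]},
    {"translation": [0,0,0],"rotation": [0,0,-1]},
    {"translation": [0,0,0],"rotation": [0,0,-1]}
  ]
}}

```text
t: 23.83
eef_pos: [0.587, -0.1854, 0.1727]
ee_rot: [3.136, -0.001, 3.137]
force: [-0.4, -0.5, 0.1]
width: 0.044
gripper_force: 0.0
```

```bash
python3 - <<'E'
from h import *
s=grab_frame('side');cv2.imwrite('pics/p4.png',crop(s,195,110,105,75,7))
x=get_state();print(x['eef_pos'],x['force'],np.degrees(x['ee_rot']))
print(R.from_euler('xyz',x['ee_rot']).as_matrix().round(3))
E
```

```text
[ 0.58695977 -0.18536944  0.17258536] [-0.37633161 -0.11815191  0.7013463 ] [ 1.79669362e+02 -7.79003094e-02 -1.79978036e+02]
[[-1.    -0.    -0.001]
 [-0.     1.     0.006]
 [ 0.001  0.006 -1.   ]]
```

View pics/p4.png

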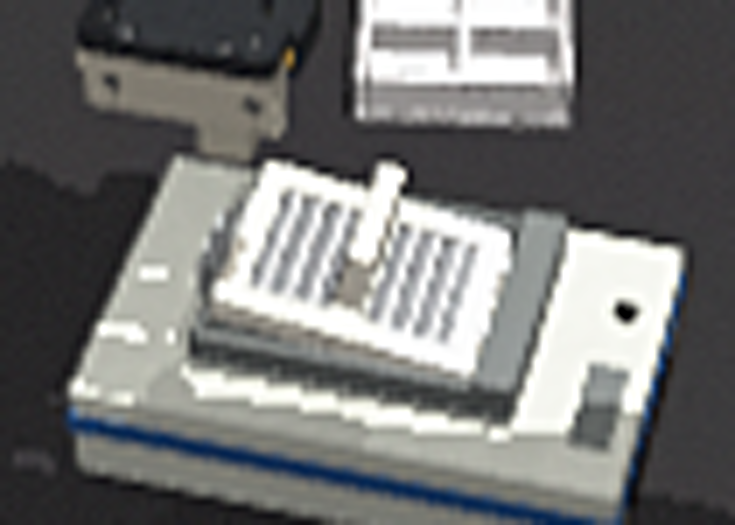

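The filter is tilted with its tongue under the lip and its far edge resting on the catch at crop (215,270). Next I press down on the far bar with the spread fingers.

Emit:
{"op": "apply_moves", "data": {
  "steps": [
    {"translation": [0,0,-0.04],"rotation": [0,0,0]},
    {"translation": [0,0,-0.09],"rotation": [0,0,0]},
    {"translation": [0,0,-0.14],"rotation": [0,0,0]},
    {"translation": [0,0,-0.18],"rotation": [0,0,0]},
    {"translation": [0,0,-0.21],"rotation": [0,0,0]},
    {"translation": [0,0,-0.23],"rotation": [0,0,0]},
    {"translation": [0,0,-0.24],"rotation": [0,0,0]},
    {"translation": [0,0,-0.24],"rotation": [0,0,0]},
    {"translation": [0,0,-0.24],"rotation": [0,0,0]},
    {"translation": [0,0,-0.24],"rotation": [0,0,0]}
  ]
}}

```text
t: 24.72
eef_pos: [0.5873, -0.1855, 0.1127]
ee_rot: [3.136, -0.001, 3.141]
force: [0.3, -0.1, 0.3]
width: 0.0439
gripper_force: 0.0
```

Emit:
{"op": "apply_moves", "data": {
  "steps": [
    {"translation": [0,0,-0.004],"rotation": [0,0,0]},
    {"translation": [0,0,-0.008],"rotation": [0,0,0]},
    {"translation": [0,0,-0.012],"rotation": [0,0,0]},
    {"translation": [0,0,-0.016],"rotation": [0,0,0]},
    {"translation": [0,0,-0.02],"rotation": [0,0,0]},
    {"translation": [0,0,-0.024],"rotation": [0,0,0]},
    {"translation": [0,0,-0.028],"rotation": [0,0,0]},
    {"translation": [0,0,-0.028],"rotation": [0,0,0]},
    {"translation": [0,0,-0.028],"rotation": [0,0,0]},
    {"translation": [0,0,-0.028],"rotation": [0,0,0]}
  ]
}}

```text
t: 25.55
eef_pos: [0.587, -0.1854, 0.1051]
ee_rot: [3.136, -0.002, 3.141]
force: [-0.8, 0.3, -0.3]
width: 0.0433
gripper_force: 0.0
```

Emit:
{"op": "apply_moves", "data": {
  "steps": [
    {"translation": [0,0,-0.002],"rotation": [0,0,0]},
    {"translation": [0,0,-0.004],"rotation": [0,0,0]},
    {"translation": [0,0,-0.006],"rotation": [0,0,0]},
    {"translation": [0,0,-0.008],"rotation": [0,0,0]},
    {"translation": [0,0,-0.01],"rotation": [0,0,0]},
    {"translation": [0,0,-0.012],"rotation": [0,0,0]},
    {"translation": [0,0,-0.014],"rotation": [0,0,0]},
    {"translation": [0,0,-0.016],"rotation": [0,0,0]},
    {"translation": [0,0,-0.016],"rotation": [0,0,0]},
    {"translation": [0,0,-0.016],"rotation": [0,0,0]}
  ]
}}

```text
t: 26.38
eef_pos: [0.5867, -0.1853, 0.1007]
ee_rot: [3.136, -0.002, 3.141]
force: [-0.1, 0.9, 0.7]
width: 0.0437
gripper_force: 0.0
```

Emit:
{"op": "apply_moves", "data": {
  "steps": [
    {"translation": [0,0,-0.002],"rotation": [0,0,0]},
    {"translation": [0,0,-0.004],"rotation": [0,0,0]},
    {"translation": [0,0,-0.006],"rotation": [0,0,0]},
    {"translation": [0,0,-0.008],"rotation": [0,0,0]},
    {"translation": [0,0,-0.01],"rotation": [0,0,0]},
    {"translation": [0,0,-0.012],"rotation": [0,0,0]},
    {"translation": [0,0,-0.012],"rotation": [0,0,0]},
    {"translation": [0,0,-0.012],"rotation": [0,0,0]},
    {"translation": [0,0,-0.012],"rotation": [0,0,0]},
    {"translation": [0,0,-0.012],"rotation": [0,0,0]}
  ]
}}

```text
t: 27.22
eef_pos: [0.587, -0.1854, 0.0981]
ee_rot: [3.136, -0.002, 3.141]
force: [-0.1, 0.1, 0.1]
width: 0.0439
gripper_force: 0.0
```

Emit:
{"op": "apply_moves", "data": {
  "steps": [
    {"translation": [0,0,-0.001],"rotation": [0,0,0]},
    {"translation": [0,0,-0.003],"rotation": [0,0,0]},
    {"translation": [0,0,-0.005],"rotation": [0,0,0]},
    {"translation": [0,0,-0.007],"rotation": [0,0,0]},
    {"translation": [0,0,-0.009],"rotation": [0,0,0]},
    {"translation": [0,0,-0.01],"rotation": [0,0,0]},
    {"translation": [0,0,-0.01],"rotation": [0,0,0]},
    {"translation": [0,0,-0.01],"rotation": [0,0,0]},
    {"translation": [0,0,-0.01],"rotation": [0,0,0]},
    {"translation": [0,0,-0.01],"rotation": [0,0,0]}
  ]
}}

```text
t: 28.05
eef_pos: [0.587, -0.1854, 0.0956]
ee_rot: [3.136, -0.002, 3.141]
force: [1.2, 0.8, -0.1]
width: 0.0438
gripper_force: 0.0
```

Emit:
{"op": "apply_moves", "data": {
  "steps": [
    {"translation": [0,0,-0.001],"rotation": [0,0,0]},
    {"translation": [0,0,-0.003],"rotation": [0,0,0]},
    {"translation": [0,0,-0.005],"rotation": [0,0,0]},
    {"translation": [0,0,-0.007],"rotation": [0,0,0]},
    {"translation": [0,0,-0.008],"rotation": [0,0,0]},
    {"translation": [0,0,-0.008],"rotation": [0,0,0]},
    {"translation": [0,0,-0.008],"rotation": [0,0,0]},
    {"translation": [0,0,-0.008],"rotation": [0,0,0]},
    {"translation": [0,0,-0.008],"rotation": [0,0,0]},
    {"translation": [0,0,-0.008],"rotation": [0,0,0]}
  ]
}}

```text
t: 28.88
eef_pos: [0.5869, -0.1854, 0.0936]
ee_rot: [3.136, -0.002, 3.141]
force: [0.5, 1.0, -0.0]
width: 0.0437
gripper_force: 0.0
```

Emit:
{"op": "apply_moves", "data": {
  "steps": [
    {"translation": [0,0,-0.001],"rotation": [0,0,0]},
    {"translation": [0,0,-0.003],"rotation": [0,0,0]},
    {"translation": [0,0,-0.005],"rotation": [0,0,0]},
    {"translation": [0,0,-0.007],"rotation": [0,0,0]},
    {"translation": [0,0,-0.008],"rotation": [0,0,0]},
    {"translation": [0,0,-0.008],"rotation": [0,0,0]},
    {"translation": [0,0,-0.008],"rotation": [0,0,0]},
    {"translation": [0,0,-0.008],"rotation": [0,0,0]},
    {"translation": [0,0,-0.008],"rotation": [0,0,0]},
    {"translation": [0,0,-0.008],"rotation": [0,0,0]}
  ]
}}

```text
t: 29.72
eef_pos: [0.587, -0.1854, 0.0916]
ee_rot: [3.136, -0.002, 3.141]
force: [0.0, -0.2, -0.0]
width: 0.0438
gripper_force: 0.0
```

Emit:
{"op": "apply_moves", "data": {
  "steps": [
    {"translation": [0,0,-0.001],"rotation": [0,0,0]},
    {"translation": [0,0,-0.002],"rotation": [0,0,0]},
    {"translation": [0,0,-0.003],"rotation": [0,0,0]},
    {"translation": [0,0,-0.005],"rotation": [0,0,0]},
    {"translation": [0,0,-0.007],"rotation": [0,0,0]},
    {"translation": [0,0,-0.007],"rotation": [0,0,0]},
    {"translation": [0,0,-0.007],"rotation": [0,0,0]},
    {"translation": [0,0,-0.007],"rotation": [0,0,0]},
    {"translation": [0,0,-0.007],"rotation": [0,0,0]},
    {"translation": [0,0,-0.007],"rotation": [0,0,0]}
  ]
}}

```text
t: 30.55
eef_pos: [0.5869, -0.1854, 0.0898]
ee_rot: [3.136, -0.002, 3.141]
force: [0.7, -0.4, -0.8]
width: 0.0438
gripper_force: 0.2
```

```bash
python3 - <<'E'
from h import *
t=grab_frame('top');s=grab_frame('side');x=get_state();print(x['eef_pos'],x['force'],x['moment'])
m=np.zeros((440,800,3),np.uint8);m[:435,:480]=crop(s,200,120,64,58,7.5)[:,:480];m[:440,485:785]=crop(t,295,150,60,88,5)
cv2.imwrite('pics/p5.png',m)
E
```

```text
[ 0.58689731 -0.18540124  0.08979696] [-1.01801899 -1.28810875 -0.82094626] [-0.18447086 -0.11084704 -0.05858652]
```

View pics/p5.png

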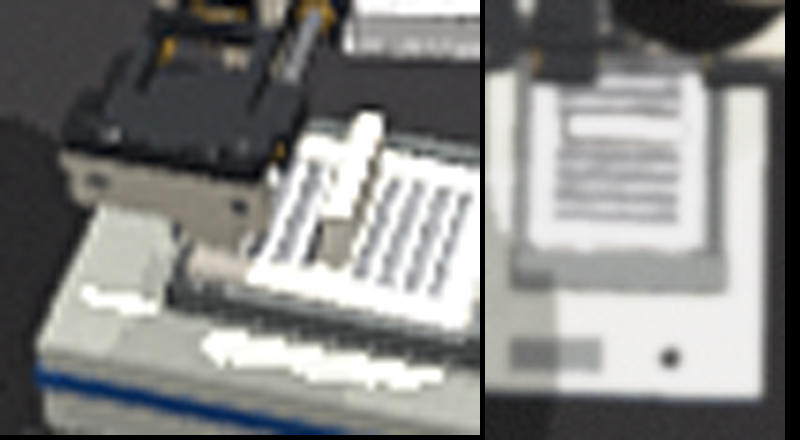

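The filter now lies nearly flat in the bay, with its body's tongue-end edge at the lip (crop 610,245), and the fingers are just above the far bar. I'll keep pressing by touch.

Emit:
{"op": "apply_moves", "data": {
  "steps": [
    {"translation": [0,0,-0.001],"rotation": [0,0,0]},
    {"translation": [0,0,-0.002],"rotation": [0,0,0]},
    {"translation": [0,0,-0.003],"rotation": [0,0,0]},
    {"translation": [0,0,-0.004],"rotation": [0,0,0]},
    {"translation": [0,0,-0.005],"rotation": [0,0,0]},
    {"translation": [0,0,-0.006],"rotation": [0,0,0]},
    {"translation": [0,0,-0.006],"rotation": [0,0,0]},
    {"translation": [0,0,-0.006],"rotation": [0,0,0]},
    {"translation": [0,0,-0.006],"rotation": [0,0,0]},
    {"translation": [0,0,-0.006],"rotation": [0,0,0]}
  ]
}}

```text
t: 31.48
eef_pos: [0.587, -0.1855, 0.0884]
ee_rot: [3.136, -0.001, 3.141]
force: [-1.1, -3.5, 3.0]
width: 0.0441
gripper_force: 1.8
```

Emit:
{"op": "apply_moves", "data": {
  "steps": [
    {"translation": [0,0,-0.001],"rotation": [0,0,0]},
    {"translation": [0,0,-0.001],"rotation": [0,0,0]},
    {"translation": [0,0,-0.002],"rotation": [0,0,0]},
    {"translation": [0,0,-0.002],"rotation": [0,0,0]},
    {"translation": [0,0,-0.003],"rotation": [0,0,0]},
    {"translation": [0,0,-0.004],"rotation": [0,0,0]},
    {"translation": [0,0,-0.004],"rotation": [0,0,0]},
    {"translation": [0,0,-0.004],"rotation": [0,0,0]},
    {"translation": [0,0,-0.004],"rotation": [0,0,0]},
    {"translation": [0,0,-0.004],"rotation": [0,0,0]}
  ]
}}

```text
t: 32.32
eef_pos: [0.5869, -0.1854, 0.0873]
ee_rot: [3.136, -0.002, 3.141]
force: [-2.2, -4.1, 2.6]
width: 0.0437
gripper_force: 2.3
```

A lateral force shows one finger rubbing the catch side. I'll back up, open a little wider and shift 2.5 mm toward -y.

Emit:
{"op": "apply_moves", "data": {
  "steps": [
    {"translation": [0,0,0.01],"rotation": [0,0,0]},
    {"translation": [0,0,0.03],"rotation": [0,0,0]},
    {"translation": [0,0,0.05],"rotation": [0,0,0]},
    {"translation": [0,-0.005,0.05],"rotation": [0,0,0]},
    {"translation": [0,-0.01,0.05],"rotation": [0,0,0]},
    {"translation": [0,-0.01,0.04],"rotation": [0,0,0]},
    {"translation": [0,-0.01,0.03],"rotation": [0,0,0]},
    {"translation": [0,-0.01,0.02],"rotation": [0,0,0]},
    {"translation": [0,-0.01,0.012],"rotation": [0,0,0]},
    {"translation": [0,-0.01,0.008],"rotation": [0,0,0]}
  ],
  "jaw": -0.14
}}

```text
t: 33.15
eef_pos: [0.5866, -0.1879, 0.0886]
ee_rot: [3.136, -0.003, 3.141]
force: [0.1, 0.1, 0.2]
width: 0.0499
gripper_force: 0.0
```

Emit:
{"op": "apply_moves", "data": {
  "steps": [
    {"translation": [0,0,-0.001],"rotation": [0,0,0]},
    {"translation": [0,0,-0.002],"rotation": [0,0,0]},
    {"translation": [0,0,-0.003],"rotation": [0,0,0]},
    {"translation": [0,0,-0.004],"rotation": [0,0,0]},
    {"translation": [0,0,-0.005],"rotation": [0,0,0]},
    {"translation": [0,0,-0.006],"rotation": [0,0,0]},
    {"translation": [0,0,-0.007],"rotation": [0,0,0]},
    {"translation": [0,0,-0.008],"rotation": [0,0,0]},
    {"translation": [0,0,-0.008],"rotation": [0,0,0]},
    {"translation": [0,0,-0.008],"rotation": [0,0,0]}
  ]
}}

```text
t: 33.98
eef_pos: [0.5869, -0.1879, 0.0873]
ee_rot: [3.136, -0.002, 3.141]
force: [0.1, 0.6, 0.1]
width: 0.0501
gripper_force: 0.0
```

Emit:
{"op": "apply_moves", "data": {
  "steps": [
    {"translation": [0,0,-0.001],"rotation": [0,0,0]},
    {"translation": [0,0,-0.002],"rotation": [0,0,0]},
    {"translation": [0,0,-0.003],"rotation": [0,0,0]},
    {"translation": [0,0,-0.004],"rotation": [0,0,0]},
    {"translation": [0,0,-0.005],"rotation": [0,0,0]},
    {"translation": [0,0,-0.005],"rotation": [0,0,0]},
    {"translation": [0,0,-0.005],"rotation": [0,0,0]},
    {"translation": [0,0,-0.005],"rotation": [0,0,0]},
    {"translation": [0,0,-0.005],"rotation": [0,0,0]},
    {"translation": [0,0,-0.005],"rotation": [0,0,0]}
  ]
}}

```text
t: 34.82
eef_pos: [0.587, -0.1879, 0.0861]
ee_rot: [3.136, -0.002, 3.141]
force: [-0.9, 0.4, 0.6]
width: 0.0501
gripper_force: 0.0
```

Emit:
{"op": "apply_moves", "data": {
  "steps": [
    {"translation": [0,0,-0.001],"rotation": [0,0,0]},
    {"translation": [0,0,-0.001],"rotation": [0,0,0]},
    {"translation": [0,0,-0.002],"rotation": [0,0,0]},
    {"translation": [0,0,-0.002],"rotation": [0,0,0]},
    {"translation": [0,0,-0.003],"rotation": [0,0,0]},
    {"translation": [0,0,-0.004],"rotation": [0,0,0]},
    {"translation": [0,0,-0.004],"rotation": [0,0,0]},
    {"translation": [0,0,-0.004],"rotation": [0,0,0]},
    {"translation": [0,0,-0.004],"rotation": [0,0,0]},
    {"translation": [0,0,-0.004],"rotation": [0,0,0]}
  ]
}}

```text
t: 35.65
eef_pos: [0.587, -0.1879, 0.0851]
ee_rot: [3.136, -0.002, 3.141]
force: [-0.5, 1.2, -0.9]
width: 0.0502
gripper_force: 0.1
```

Emit:
{"op": "apply_moves", "data": {
  "steps": [
    {"translation": [0,0,-0.001],"rotation": [0,0,0]},
    {"translation": [0,0,-0.001],"rotation": [0,0,0]},
    {"translation": [0,0,-0.002],"rotation": [0,0,0]},
    {"translation": [0,0,-0.002],"rotation": [0,0,0]},
    {"translation": [0,0,-0.003],"rotation": [0,0,0]},
    {"translation": [0,0,-0.003],"rotation": [0,0,0]},
    {"translation": [0,0,-0.003],"rotation": [0,0,0]},
    {"translation": [0,0,-0.003],"rotation": [0,0,0]},
    {"translation": [0,0,-0.003],"rotation": [0,0,0]},
    {"translation": [0,0,-0.003],"rotation": [0,0,0]}
  ]
}}

```text
t: 36.48
eef_pos: [0.587, -0.1879, 0.0848]
ee_rot: [3.136, -0.001, 3.141]
force: [-1.4, 0.7, 5.7]
width: 0.0498
gripper_force: 3.0
```

```bash
python3 - <<'E'
from h import *
x=get_state();print(x['eef_pos'],x['force'],x['moment'])
E
```

```text
[ 0.58703085 -0.18793856  0.08483505] [-1.38239914  0.71782127  5.70773604] [ 0.2971485   0.56402978 -0.08373474]
```

Emit:
{"op": "apply_moves", "data": {
  "steps": [
    {"translation": [0,0,-0.001],"rotation": [0,0,0]},
    {"translation": [0,0,-0.001],"rotation": [0,0,0]},
    {"translation": [0,0,-0.002],"rotation": [0,0,0]},
    {"translation": [0,0,-0.002],"rotation": [0,0,0]},
    {"translation": [0,0,-0.002],"rotation": [0,0,0]},
    {"translation": [0,0,-0.002],"rotation": [0,0,0]},
    {"translation": [0,0,-0.002],"rotation": [0,0,0]},
    {"translation": [0,0,-0.002],"rotation": [0,0,0]},
    {"translation": [0,0,-0.002],"rotation": [0,0,0]},
    {"translation": [0,0,-0.002],"rotation": [0,0,0]}
  ]
}}

```text
t: 37.32
eef_pos: [0.5871, -0.1879, 0.0847]
ee_rot: [3.136, -0.001, 3.141]
force: [-3.3, 2.0, 8.0]
width: 0.0499
gripper_force: 4.4
```

Emit:
{"op": "apply_moves", "data": {
  "steps": [
    {"translation": [0,0,-0.001],"rotation": [0,0,0]},
    {"translation": [0,0,-0.001],"rotation": [0,0,0]},
    {"translation": [0,0,-0.002],"rotation": [0,0,0]},
    {"translation": [0,0,-0.002],"rotation": [0,0,0]},
    {"translation": [0,0,-0.002],"rotation": [0,0,0]},
    {"translation": [0,0,-0.002],"rotation": [0,0,0]},
    {"translation": [0,0,-0.002],"rotation": [0,0,0]},
    {"translation": [0,0,-0.002],"rotation": [0,0,0]},
    {"translation": [0,0,-0.002],"rotation": [0,0,0]},
    {"translation": [0,0,-0.002],"rotation": [0,0,0]}
  ]
}}

```text
t: 38.15
eef_pos: [0.5871, -0.188, 0.0846]
ee_rot: [3.136, -0.001, 3.141]
force: [-4.3, 3.6, 12.1]
width: 0.0496
gripper_force: 5.8
```

Emit:
{"op": "apply_moves", "data": {
  "steps": [
    {"translation": [0,0,0.01],"rotation": [0,0,0]},
    {"translation": [0,0,0.04],"rotation": [0,0,0]},
    {"translation": [0,0,0.1],"rotation": [0,0,0]},
    {"translation": [0,0,0.18],"rotation": [0,0,0]},
    {"translation": [0,0,0.26],"rotation": [0,0,0]},
    {"translation": [0,0.06,0.36],"rotation": [0,0,0]},
    {"translation": [0,0.2,0.45],"rotation": [0,0,0]},
    {"translation": [0,0.34,0.5],"rotation": [0,0,0]},
    {"translation": [0,0.5,0.5],"rotation": [0,0,0]},
    {"translation": [0,0.66,0.5],"rotation": [0,0,0]}
  ]
}}

```text
t: 38.98
eef_pos: [0.5873, -0.0215, 0.2099]
ee_rot: [3.135, 0.001, 3.14]
force: [0.8, 0.4, -1.0]
width: 0.0495
gripper_force: 0.0
```

```bash
python3 - <<'E'
from h import *
t=grab_frame('top');s=grab_frame('side');x=get_state();print(x['t'],x['eef_pos'],x['force'])
cv2.imwrite('pics/end_t.png',t);cv2.imwrite('pics/end_s.png',s)
# white filter body in the cradle: brightness mask, corners in each view
for n,f,(x0,y0,w,h) in(('top',t,(298,150,48,62)),('side',s,(215,125,65,50))):
    g=cv2.cvtColor(f[y0:y0+h,x0:x0+w],cv2.COLOR_BGR2GRAY)
    print(n);print('\n'.join(''.join('%3d '%(v) for v in r[::2]) for r in g[::3]))
E
```

```text
39.0833 [ 0.5872382  -0.01826998  0.20899391] [ 0.56707574 -0.73875589 -1.14245348]
top
 63  69  77  77  87 147 200 230 232 199 207 206 209 205 206 215 234 239 239 239 239 239 240 239 
106  73  67  67  84 113 145 161 160 140 152 154 155 162 167 165 182 195 195 195 197 197 201 231 
218 167 117 154 216 229 234 236 234 224 224 224 224 223 223 217 221 227 223 224 199 132 156 228 
235 211 144 194 238 233 206 204 205 206 209 212 211 220 220 219 219 223 236 238 214 128 152 229 
237 215 141 193 238 230 202 204 195 194 200 209 207 205 205 208 200 191 224 238 213 130 153 229 
236 211 140 192 238 231 180 170 177 190 189 182 182 181 178 172 175 177 223 238 213 129 155 229 
235 208 141 201 237 227 176 169 171 170 167 164 167 170 159 157 157 168 222 238 213 131 156 228 
235 211 143 203 238 228 185 183 185 180 179 183 172 163 168 174 173 173 221 238 214 129 155 228 
234 204 143 207 238 233 180 223 238 237 237 237 236 236 237 236 235 236 232 233 214 133 155 228 
233 189 150 206 238 235 179 177 187 189 182 180 180 184 183 186 189 198 228 236 214 136 160 230 
238 196 152 218 238 225 174 168 172 172 17
[... 2589 characters left out ...]
208 137 140 142  83 241 236 236 235 
108 173 238 158  91  69  65  69  59  55  51  66  98 113 118 150 185 209 237 249 255 252 248 251 135 139 142 122 233 238 236 238 218 
146 220 208 238 240 243 199 211 212 128 110 108 102  68  58  62  58  57  54  72  99 114 126 138 121 138 146  87 245 236 236 243 129 
169 236 241 238 238 235 235 232 233 233 234 235 239 240 208 215 219 121 105  87  65  54  72  63  56  58  51 238 237 236 237 238 140 
126 126 129 114 116 148 181 204 228 236 233 234 234 230 238 239 238 238 240 243 248 248 204 211 188 108 119 246 237 237 240 126 141 
 72  44  31  28  49  76 109 105 114 129 118 106 125 172 200 222 238 245 242 241 238 238 238 238 239 239 238 234 236 238 240 156 135
```

```bash
python3 -c "
from station import *
print(job_done())"
```

```text
the job is handed in; nothing more can be done
None
```

I handed the job in at about 39 s, and the result was not reported back. By touch and the last camera frames, the filter lies flat with its tongue under the lip and its far edge pressed below the catch. I didn't see the catch snap. The highest force I read was about 12 N, and the arm ended clear of everything.

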